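Take the yellow-capped vial from the cold block with sprung tongs

ROBOT

A 7-joint arm with a two-finger parallel gripper is mounted at the origin on a cart in front of the work surface, level with it; the furniture and walls round the work are solid. World frame = base frame: x ahead of the robot, y to its left, z up, the work surface at z = 0. Lengths are in m, angles in rad, forces in N, time in s.
With the tool pointing down it reaches from about 0.425 to 0.925 m from the base axis. Payload 6.8 kg.
Tool frame: the origin (TCP) lies at the very end of the fingers, on their centre line; the grasp point (between the pads) lies 19 mm behind it; z points along the fingers, y is the line along which they close (so a half turn about z gives the same grasp; the last joint's range is limited). The gripper opens to 85 mm and grips with 20 to 120 N. Pads are 22 mm wide; open, the fingers measure 114 mm over their backs; the gripper's body (76 mm by 85 mm) begins 54 mm behind the grasp point. The pads swing forward as they close: fully open they stand 13 mm farther back than shut.
Start: joints at [1.131, 0.477, 0.022, 1.555, -0.011, 1.109, -0.083], TCP at [0.22, -0.638, 0.231] pointing down, gripper open.
Joint ranges: [-2.96, 2.96], [-0.34, 2.1], [-1.41, 1.46], [0.24, 2.44], [-1.37, 4.51], [0.17, 1.92], [-2.96, 2.96]. Speed limits (rad/s): [2.39, 2.39, 3.14, 3.14, 3.14, 3.14, 3.14].

INTERFACE

Orientations are given as a unit quaternion [w, x, y, z].
In Python, from station import * gives the robot as it stands.
- The arm moves only by the tool jog_arm, never from a script. Its argument "moves" is one flat list of numbers, 7 for each row, row after row: the shift along the tool's x, y, z normalised to -1 to 1, where 1 is 20 mm, then the turn, a rotation vector about the tool's x, y, z normalised to -1 to 1, where 1 is 4 degrees, then the opening, from 0 (shut) to 1 (fully open). In form: [x, y, z, rx, ry, rz, claw, x, y, z, rx, ry, rz, claw, ...]. A call has exactly 8 rows; each row shifts and turns the commanded pose from where the row before left it, along the tool's axes as they then stand; what a row does not reach is not made up. A row lasts 1/12 s, in which the tool goes at most 41.7 mm and 7.16 degrees, less where a joint would pass 70% of its speed; a pose out of reach is approached as far as the arm can. A call with a number of a shift or a turn outside -1 to 1 is refused whole. A call with a gripper value outside its range is refused whole. The fingers move at their own pace and stop on an object; "grip_force" is the grip in N (left out, the last holds). Time passes only in rows, so rows that do not move let the fingers close, or fill a call up. It gives the time, the measured TCP pose, the force, the opening and the grip force at its end, in the units of the state.
- get_obs(): the state, without advancing time (a new reading comes with each control period).
- read_camera(name): name is "side" or "top" or "wrist"; returns a dict with "color" (420x560x3 uint8, blue, green, red), "fx", "fy", "cx", "cy" (pixels), "rvec" (rotation vector, rad) and "tvec" (3), from world to camera coordinates, as OpenCV has them. Camera axes: x right, y down, z forward; pixel columns grow to the right and rows downward; lengths in m; the calibration is good to about 2 mm. A picture is of the moment at which its call begins. There is no depth.
- hand_in(): hands the job in; it is judged then, once.
The state is a dict: "t": time; "q": joint angles; "joint_vel": joint speeds; "joint_torque": joint torques, N m; "eef_pos": TCP position; "tool_rot": TCP orientation; "contact_force": force on the tool from outside, world axes, zero at the start; "torque": the same for the moment, N m; "gripper_width": opening from 0.0 (shut) to 1.0 (fully open); "grasp_force": force on a finger pad.
Only numpy, scipy, OpenCV 4.12 (cv2) and the standard library are available. Lean on these libraries where they do the work, as an engineer would, in place of code of your own. Each camera call takes 0.05 s, during which the arm holds its last target. There are 200 camera calls.

TASK

The samples in the blue-jacketed aluminium cold block must not be warmed by the hand: pick up the sprung tongs, squeeze their orange jaws shut on the vial with the yellow cap, draw it up out of its well and hold it up for inspection, upright and still, with its bottom more than 10 cm above the table. Never touch a vial with the gripper itself, leave the two white-capped vials standing in their wells, and do not shift the objective case or the marker. Finish while still holding the vial in the tongs; nothing is put down.

Things in the scene. Friction and masses are not known exactly. Their poses are not given: they have to be found in the camera images.
- cold_block: Aluminium cold block in a blue jacket, fixed, 74 (x) x 154 (y) x 32 mm high. Origin: centre of its underside. Two rows of five blind wells, 17.5 mm wide, 14 mm deep, floors at z = 18 mm, at x = -12.5 and +12.5 mm, y = -50, -25, 0, 25, 50 mm. -x side faces the robot; the vials stand in that front row, at y = -50, 0, 50 mm. Jacket rim 24 mm high.
- vial_2: The vial to take: clear glass, yellow screw cap, 15 mm diameter, 45 mm tall, about 15 g. Origin: centre of its bottom; z to the cap. Glass body to 35 mm height, cap (14 mm wide) above. It stands 14 mm deep in its well, so 31 mm (21 mm of it glass) stands above the block's top. Which of the three wells it is in varies.
- vial_1: White-capped vial, same size and origin, standing in another of the three wells. Stays there.
- vial_3: White-capped vial, same size and origin, standing in another of the three wells. Stays there.
- tongs: Steel tongs with two arms, 84 g, lying on their side so that they open sideways; they point to the robot's right. Origin: under the hinge at the rear end; x runs along the midline to the jaws, z up; 18 mm high, 230 mm long from the hinge. Sprung open: 59 mm over the black grips, 69 mm over the jaws; let go, they open again. A microscope stands at the left, in the way of a wide swing.
- tongs_grip (a point): Middle of the black grips on the midline, 100 mm in front of the hinge, 9 mm above the underside; also the balance point. Grips: 66 mm long, 18 mm high, at rest 59 mm outside to outside. Squeeze across the midline: 10 N on each side to start, 13 N at 51 mm (enough to carry the tongs, jaws still open), 16 N at 43 mm, where the jaws meet a vial; more then presses on the vial.
- tongs_jaws (a point): Middle between the two orange V-shaped jaws on the midline, 115 mm in front of tongs_grip, same height (9 mm above the underside). Jaws are 24 mm long, 14 mm high, with upright V grooves that centre a vial. Free gap between their lips: about 42 mm at rest, 23 mm with the grips squeezed to 51 mm. With the mid-height 25 mm above the vial's bottom the jaws clear the block and meet the glass.
- tongs_left (a joint): Closing angle of the left arm in rad (the right arm mirrors it): 0 fully open, 0.08 when shut on a vial, stop at 0.095. Each 0.01 rad takes about 2 mm off the width at the grips and 4.3 mm off the gap between the jaws.
- tongs_right (a joint): Closing angle of the right arm, always the same as the left one's.
- objective_case: Bystander: loose objective case, clear cover on a black base, 36 mm diameter, 59 mm tall. Origin: centre of its underside. Leave it.
- marker_black: Bystander: black and white marker pen, 135 mm long, lying loose on the notepad (143 x 98 x 12 mm) at the right. Origin: centre of its underside. Leave it.

How it is judged:
On the way, in this order (a step that is already met when the one before it is completed fails the run):
1. the tongs are picked up by both grips, jaws still empty (contact force between the fingers and tongs_left above 1 N and contact force between the fingers and tongs_right above 1 N and height (world z) of tongs_grip above 0.03 m and contact force between tongs and vial_2 below 0.05 N and z of vial_2 in the frame of cold_block below 0.022 m), for 0.1 s.
2. both jaws press on the yellow-capped vial while it still stands in its well (contact force between each of tongs_left, tongs_right and vial_2 above 0.5 N and z of vial_2 in the frame of cold_block below 0.03 m), for 0.1 s.
At the end, for the whole second after the job is handed in: the gripper holds both tongs arms, both jaws press on the yellow-capped vial and nothing else carries it, its bottom is over 100 mm above the table, it leans less than 0.3 rad and is still; the white-capped vials stand in their wells (contact force between the fingers and tongs_left above 1 N and contact force between the fingers and tongs_right above 1 N and contact force between each of tongs_left, tongs_right and vial_2 above 0.5 N and height (world z) of vial_2 above 0.1 m and angle between vial_2's own z axis and vertical below 0.3 rad and linear speed of vial_2 below 0.03 m/s and contact force between each of the fingers, the arm, cold_block and vial_2 below 0.05 N and contact force between cold_block and tongs below 0.05 N and height (world z) of tongs_grip above 0.08 m and z of each of vial_1, vial_3 in the frame of cold_block below 0.022 m and angle between each of vial_1, vial_3's own z axis and vertical below 0.2 rad and distance of each of vial_1, vial_3 from where it was at the start of the episode below 0.008 m); the arm keeps its last pose, push and grip.
It fails at once if the gripper touches vial_1 (contact force between any of the fingers, the arm and vial_1 above 0.3 N).
It fails at once if the gripper touches vial_2 (contact force between any of the fingers, the arm and vial_2 above 0.3 N).
It fails at once if the gripper touches vial_3 (contact force between any of the fingers, the arm and vial_3 above 0.3 N).
It fails at once if a white-capped vial is shifted or pulled from its well (distance of any of vial_1, vial_3 from where it was at the start of the episode above 0.01 m).
It fails at once if a bystander is shifted (distance of any of objective_case, marker_black from where it was at the start of the episode above 0.02 m).
It also fails if it takes over 42 s, if anything falls off the work surface, if the arm or the gripper's body presses on something with over 40 N, if the wrist force passes 120 N, or if a joint passes its speed limit or range.

## Working session

There is one attempt and no reset: what is moved stays moved. The work goes in short steps, Python scripts to look and compute and a tool call to move; the robot and the scene stay as the last step left them, time stands still between calls to the robot, and variables do not carry over. Pictures are saved under pics/ and viewed, at most 10 in all, crops included, and the job is handed in when it is done.

Besides the shell and the picture viewer there is one more tool, called as a command line: name --argument value ..., lists and objects as JSON in quotes. jog_arm: Moves the arm, as the interface text tells. Scaled input: -1 to 1 covers 20 mm each way for a shift and 4 degrees each way for a turn. Its arguments: {"type":"object","properties":{"moves":{"type":"array"},"grip_force":{"type":"number"}},"required":["moves"]}

```bash
mkdir -p pics; python3 - <<'E'
from station import *
import cv2
print(get_obs())
for n in ("top","side"):
    r=read_camera(n); cv2.imwrite(f"pics/{n}0.png",r["color"])
    print(n,{k:v for k,v in r.items() if k!="color"})
E
```

```text
{'t': 0.0, 'q': array([ 1.13083136,  0.47776698,  0.02233372,  1.55643772, -0.01152952,
        1.10931336, -0.08309813]), 'joint_vel': array([ 0.00095084,  0.00054476, -0.00058042, -0.00068324, -0.00149151,
       -0.00020226,  0.00081223]), 'joint_torque': array([-3.41217101e-04, -5.96443641e+01,  1.60762109e+00, -2.81197894e+01,
        1.23248465e-02,  9.29052767e-03,  4.06629184e-06]), 'eef_pos': array([ 0.2197257, -0.6376134,  0.2303536]), 'tool_rot': array([-8.76545553e-04,  9.86263061e-01,  1.65179799e-01, -1.99266691e-04]), 'contact_force': array([-0.28763368, -0.24102013, -0.49325186]), 'torque': array([ 0.02825652, -0.02583019, -0.04877228]), 'grasp_force': 0.0, 'gripper_width': 0.9976269317279406}
top {'fx': 388.60725966928294, 'fy': 388.60725966928294, 'cx': 275.71806174461483, 'cy': 207.71061840513875, 'rvec': array([ 2.08308446, -2.14005555,  0.12506861]), 'tvec': array([-0.05989034,  0.56394527,  0.79099193])}
side {'fx': 466.34303475109573, 'fy': 466.34303475109573, 'cx': 280.02710032822137, 'cy': 206.661102692669, 'rvec': array([ 1.976112  , -0.26889774,  0.20809652]), 'tvec': array([-0.57211269,  0.04121432,  0.85825066])}
```

View pics/top0.png

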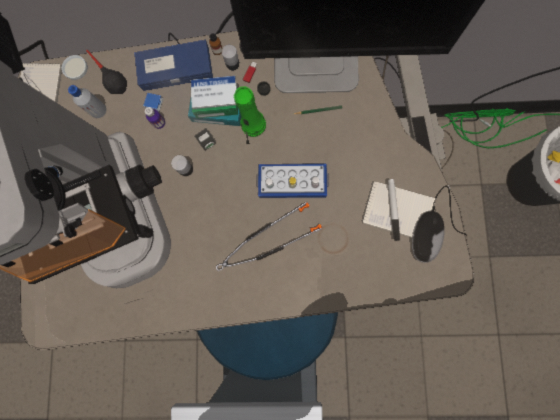

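View pics/side0.png

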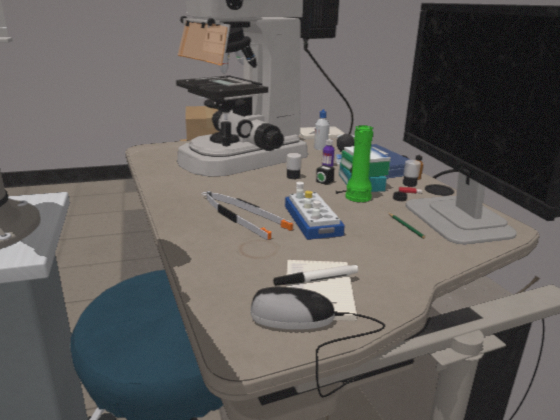

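```bash
python3 - <<'E'
import cv2
a=cv2.imread("pics/top0.png")[155:275,205:365]
cv2.imwrite("pics/crop.png",cv2.resize(a,None,fx=5,fy=5,interpolation=cv2.INTER_CUBIC))
E
```

```text
(no output)
```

View pics/crop.png

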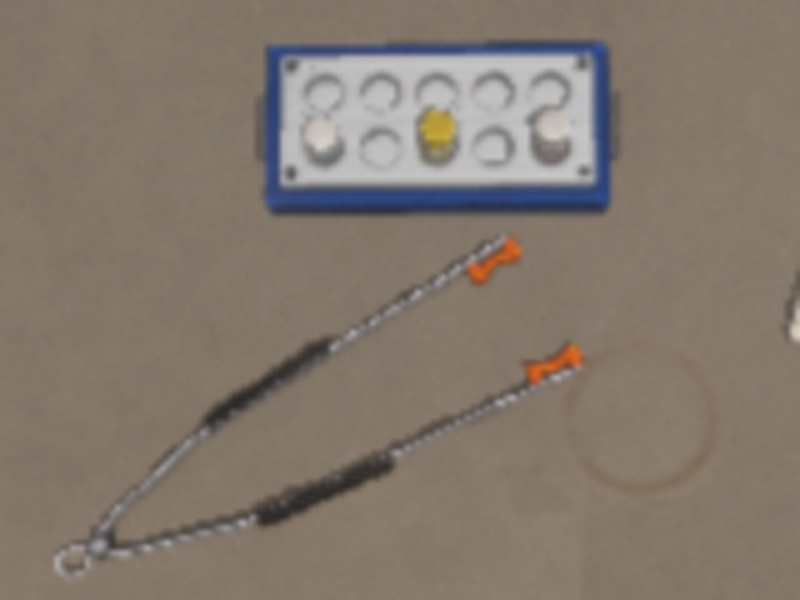

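```bash
cat > h.py <<'E'
import numpy as np,cv2
C={"top":(388.607,275.718,207.711,[2.08308446,-2.14005555,.12506861],[-.05989034,.56394527,.79099193]),
"side":(466.343,280.027,206.661,[1.976112,-.26889774,.20809652],[-.57211269,.04121432,.85825066])}
def ray(n,u,v,z):
    f,cx,cy,r,t=C[n];R=cv2.Rodrigues(np.array(r))[0];o=-R.T@np.array(t)
    d=R.T@np.array([(u-cx)/f,(v-cy)/f,1]);return o+d*(z-o[2])/d[2]
def c(u,v,z): return ray("top",205+(u-2)/5,155+(v-2)/5,z)   # crop x5
E
python3 - <<'E'
from h import *
np.set_printoptions(precision=4,suppress=True)
for k,p in dict(gU=(270,384,.012),gL=(327,489,.012),jU=(496,260,.012),jL=(553,365,.012),hinge=(100,547,.012),
 bl=(268,205,.024),br=(608,205,.024),tl=(267,45,.024),tr=(608,43,.024),wl=(380,148,.032),wr=(493,147,.032),b1=(325,93,.032),b3=(437,93,.032),b5=(550,92,.032),
 cap=(437,126,.063),w1=(321,131,.063),w3=(554,125,.063)).items(): print(k,c(*p))
print(ray("top",181,163,.059))
E
```

```text
gU [ 0.5156 -0.0342  0.012 ]
gL [ 0.4686 -0.0587  0.012 ]
jU [ 0.5683 -0.1363  0.012 ]
jL [ 0.5205 -0.1598  0.012 ]
hinge [0.4457 0.042  0.012 ]
bl [ 0.5943 -0.0357  0.024 ]
br [ 0.5893 -0.1861  0.024 ]
tl [ 0.6679 -0.0363  0.024 ]
tr [ 0.6631 -0.1894  0.024 ]
wl [ 0.6167 -0.0864  0.032 ]
wr [ 0.6154 -0.1362  0.032 ]
b1 [ 0.6426 -0.0626  0.032 ]
b3 [ 0.6408 -0.1123  0.032 ]
b5 [ 0.6395 -0.1622  0.032 ]
cap [ 0.6183 -0.1119  0.063 ]
w1 [ 0.6178 -0.0625  0.063 ]
w3 [ 0.617  -0.1615  0.063 ]
[0.6654 0.1293 0.059 ]
```

```bash
cat >> h.py <<'E'
from scipy.spatial.transform import Rotation as Ro
def Rq(q): return Ro.from_quat([q[1],q[2],q[3],q[0]])
def plan(target,yaw,n,pos=None,rot=None):
    """constant tool-frame row reaching target [xyz] with tool y at world angle yaw (deg), tool straight down"""
    from station import get_obs
    o=get_obs();p=np.array(o["eef_pos"]);R=Rq(o["tool_rot"])
    a=np.radians(yaw);y=np.array([np.cos(a),np.sin(a),0]);z=np.array([0,0,-1]);T=Ro.from_matrix(np.c_[np.cross(y,z),y,z])
    w=(R.inv()*T).as_rotvec()/n
    S=sum((R*Ro.from_rotvec(w*k)).as_matrix() for k in range(n))
    s=np.linalg.solve(S,np.array(target)-p)
    print("pos",p.round(4),"yaw",np.degrees(np.arctan2(*R.as_matrix()[1::-1,1])).round(2),"tilt",R.as_matrix()[2,:2].round(4),"q7",o["q"][6].round(2),"w",o["gripper_width"],o["grasp_force"],o["t"])
    print("row",(s/.02).round(3),(np.degrees(w)/4).round(3))
E
python3 -c "
from h import *
plan([.492,-.0466,.12],27.4,40)"
```

```text
pos [ 0.2196 -0.6377  0.2304] yaw -70.99 tilt [-0.0001 -0.0017] q7 -0.08 w 1.000593470539454 0.0 0.1
row [0.922 0.028 0.138] [-0.    -0.    -0.615]
```

jog_arm --moves '[0.9,0.03,0.1,0,0,-0.62,1,0.9,0.03,0.1,0,0,-0.62,1,0.9,0.03,0.1,0,0,-0.62,1,0.9,0.03,0.1,0,0,-0.62,1,0.9,0.03,0.1,0,0,-0.62,1,0.9,0.03,0.1,0,0,-0.62,1,0.9,0.03,0.1,0,0,-0.62,1,0.9,0.03,0.1,0,0,-0.62,1]' --grip_force 30

```text
t: 0.77
eef_pos: [0.3508, -0.5746, 0.2151]
tool_rot: [-0.0, 0.942, 0.335, 0.0]
contact_force: [-0.6, -0.2, -0.1]
gripper_width: 1.0
grasp_force: 0.0
```

jog_arm --moves '[0.9,0.03,0.1,0,0,-0.62,1,0.9,0.03,0.1,0,0,-0.62,1,0.9,0.03,0.1,0,0,-0.62,1,0.9,0.03,0.1,0,0,-0.62,1,0.9,0.03,0.1,0,0,-0.62,1,0.9,0.03,0.1,0,0,-0.62,1,0.9,0.03,0.1,0,0,-0.62,1,0.9,0.03,0.1,0,0,-0.62,1]'

```text
t: 1.43
eef_pos: [0.4503, -0.4719, 0.1991]
tool_rot: [0.0, 0.871, 0.492, -0.0]
contact_force: [0.4, -0.1, 0.8]
gripper_width: 1.002
grasp_force: 0.0
```

```bash
python3 -c "
from h import *
plan([.492,-.0466,.12],27.4,24)"
```

```text
pos [ 0.4503 -0.4719  0.1991] yaw -31.06 tilt [-0.0001  0.0001] q7 0.09 w 1.0023720658904345 0.0 1.4333
row [0.929 0.041 0.165] [ 0.     0.    -0.609]
```

jog_arm --moves '[0.93,0.04,0.15,0,0,-0.61,1,0.93,0.04,0.15,0,0,-0.61,1,0.93,0.04,0.15,0,0,-0.61,1,0.93,0.04,0.15,0,0,-0.61,1,0.93,0.04,0.15,0,0,-0.61,1,0.93,0.04,0.15,0,0,-0.61,1,0.93,0.04,0.15,0,0,-0.61,1,0.93,0.04,0.15,0,0,-0.61,1]'

```text
t: 2.1
eef_pos: [0.513, -0.3375, 0.175]
tool_rot: [-0.0, 0.775, 0.632, -0.0]
contact_force: [-0.5, -0.0, 0.8]
gripper_width: 0.999
grasp_force: 0.0
```

jog_arm --moves '[0.93,0.04,0.15,0,0,-0.61,1,0.93,0.04,0.15,0,0,-0.61,1,0.93,0.04,0.15,0,0,-0.61,1,0.93,0.04,0.15,0,0,-0.61,1,0.93,0.04,0.15,0,0,-0.61,1,0.93,0.04,0.15,0,0,-0.61,1,0.93,0.04,0.15,0,0,-0.61,1,0.93,0.04,0.15,0,0,-0.61,1]'

```text
t: 2.77
eef_pos: [0.5271, -0.1899, 0.1511]
tool_rot: [0.0, 0.656, 0.755, 0.0]
contact_force: [0.1, -0.2, -0.3]
gripper_width: 0.999
grasp_force: 0.0
```

jog_arm --moves '[0.93,0.04,0.15,0,0,-0.61,1,0.93,0.04,0.15,0,0,-0.61,1,0.93,0.04,0.15,0,0,-0.61,1,0.93,0.04,0.15,0,0,-0.61,1,0.93,0.04,0.15,0,0,-0.61,1,0.93,0.04,0.15,0,0,-0.61,1,0.93,0.04,0.15,0,0,-0.61,1,0.93,0.04,0.15,0,0,-0.61,1]'

```text
t: 3.43
eef_pos: [0.4911, -0.0462, 0.127]
tool_rot: [0.0, 0.519, 0.855, 0.0]
contact_force: [-0.0, 1.2, 0.6]
gripper_width: 1.001
grasp_force: 0.0
```

```bash
python3 -c "
from h import *
plan([.492,-.0466,.001],27.4,8)
from station import *
r=read_camera('wrist');cv2.imwrite('pics/w1.png',r['color']);print({k:v for k,v in r.items() if k!='color'})"
```

```text
pos [ 0.4911 -0.0462  0.127 ] yaw 27.49 tilt [-0.0001  0.0001] q7 0.2 w 1.0008235281172828 0.0 3.4333
row [-0.005  0.003  0.788] [0.    0.    0.003]
{'fx': 325.7309098938104, 'fy': 325.7309098938104, 'cx': 275.93979934234784, 'cy': 206.59365300700534, 'rvec': array([-2.77069129, -0.67806805, -0.10095212]), 'tvec': array([-0.41410066, -0.26318173,  0.20048645])}
```

View pics/w1.png

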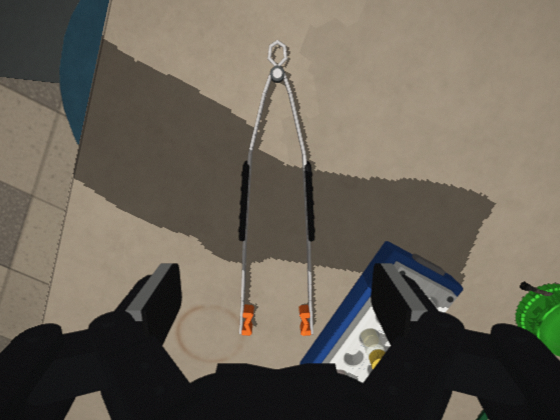

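```bash
python3 -c "
from h import *
C['wrist']=(325.731,275.94,206.594,[-2.77069129,-.67806805,-.10095212],[-.41410066,-.26318173,.20048645])
a,b=ray('wrist',244.5,200.5,.012),ray('wrist',310.5,200.5,.012);j=(ray('wrist',247,321,.012)+ray('wrist',306,321,.012))/2;h=ray('wrist',277,74,.012)
m=(a+b)/2;print(a,b,m,j,h,np.linalg.norm(j-m),np.degrees(np.arctan2(*(j-h)[1::-1])))"
```

```text
[ 0.46743224 -0.05682231  0.012     ] [ 0.51534843 -0.03187466  0.012     ] [ 0.49139034 -0.04434848  0.012     ] [ 0.54404043 -0.14712388  0.012     ] [0.44647767 0.04083435 0.012     ] 0.1154764699069522 -62.567701658455775
```

jog_arm --moves '[0,0,0.8,0,0,0,1,0,0,0.8,0,0,0,1,0,0,0.8,0,0,0,1,0,0,0.8,0,0,0,1,0,0,0.7,0,0,0,1,0,0,0,0,0,0,1,0,0,0,0,0,0,1,0,0,0,0,0,0,1]'

```text
t: 4.15
eef_pos: [0.4921, -0.0474, 0.0499]
tool_rot: [0.0, 0.52, 0.854, 0.0]
contact_force: [0.1, 0.3, -0.0]
gripper_width: 1.0
grasp_force: 0.0
```

jog_arm --moves '[0,0,0.6,0,0,0,1,0,0,0.6,0,0,0,1,0,0,0.6,0,0,0,1,0,0,0.4,0,0,0,1,0,0,0.25,0,0,0,1,0,0,0,0,0,0,0.6,0,0,0,0,0,0,0.6,0,0,0,0,0,0,0.6]'

```text
t: 4.82
eef_pos: [0.4929, -0.0476, 0.0012]
tool_rot: [0.001, 0.52, 0.854, 0.0]
contact_force: [-3.4, 0.3, 19.4]
gripper_width: 0.611
grasp_force: 15.5
```

jog_arm --moves '[0,0,0,0,0,0,0.6,0,0,0,0,0,0,0.6,0,0,0,0,0,0,0.6,0,0,0,0,0,0,0.6,0,0,0,0,0,0,0.6,0,0,0,0,0,0,0.6,0,0,0,0,0,0,0.6,0,0,0,0,0,0,0.6]'

```text
t: 5.48
eef_pos: [0.493, -0.0476, 0.0015]
tool_rot: [0.001, 0.521, 0.854, 0.001]
contact_force: [-0.9, 0.7, 5.5]
gripper_width: 0.604
grasp_force: 12.8
```

jog_arm --moves '[0,0,-0.2,0,0,0,0.6,0,0,-0.5,0,0,0,0.6,0,0,-0.7,0,0,0,0.6,0,0,-0.8,0,0,0,0.6,0,0,-0.8,0,0,0,0.6,0,0,-0.8,0,0,0,0.6,0,0,-0.7,0,0,0,0.6,0,0,-0.4,0,0,0,0.6]'

```text
t: 6.15
eef_pos: [0.4926, -0.0479, 0.1006]
tool_rot: [0.001, 0.521, 0.854, 0.001]
contact_force: [1.0, 0.9, -1.2]
gripper_width: 0.601
grasp_force: 11.6
```

```bash
python3 -c "
from h import *
plan([.502,-.1075,.112],88,24)
from station import *
r=read_camera('side');cv2.imwrite('pics/s1.png',cv2.resize(r['color'][100:260,150:390],None,fx=3,fy=3,interpolation=cv2.INTER_CUBIC))
r=read_camera('wrist');cv2.imwrite('pics/w2.png',r['color']);print({k:v for k,v in r.items() if k!='color'})"
```

```text
pos [ 0.4926 -0.0479  0.1006] yaw 27.24 tilt [-0.0015  0.0021] q7 0.16 w 0.600809472876367 11.565666522401443 6.15
row [-0.089 -0.097 -0.024] [ 0.001  0.001 -0.633]
{'fx': 325.7309098938104, 'fy': 325.7309098938104, 'cx': 275.93979934234784, 'cy': 206.59365300700534, 'rvec': array([-2.77062376, -0.67083488, -0.10507385]), 'tvec': array([-0.41663117, -0.25597278,  0.17374717])}
```

View pics/s1.png

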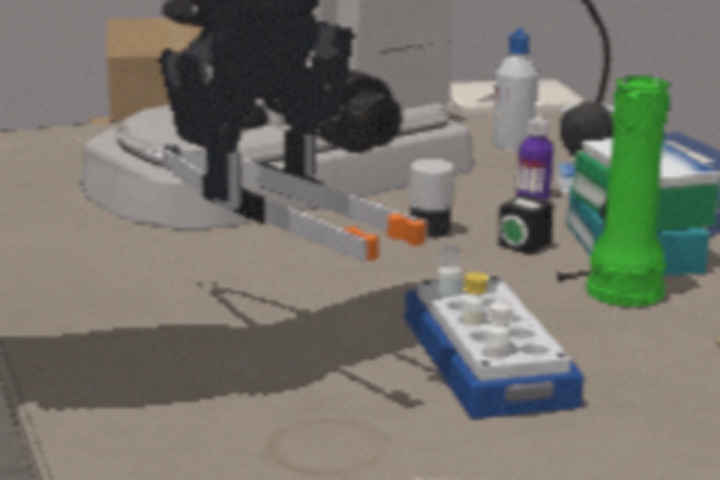

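View pics/w2.png

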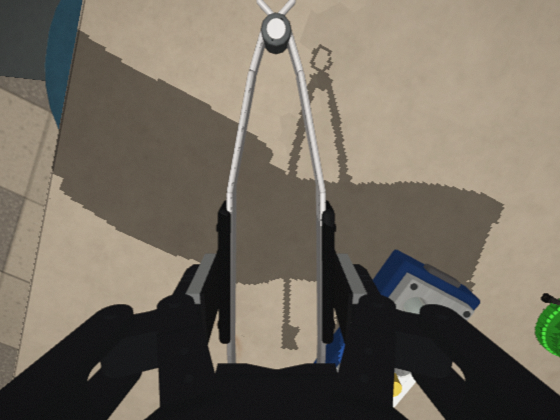

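```bash
python3 -c "
from h import *
plan([.504,-.1075,.1],88,24)"
```

```text
pos [ 0.4928 -0.048   0.1   ] yaw 27.23 tilt [-0.0019  0.0026] q7 0.16 w 0.6069789210628231 11.569955828308593 6.25
row [-0.092 -0.095  0.   ] [ 0.001  0.002 -0.633]
```

jog_arm --moves '[-0.09,-0.1,0,0,0,-0.63,0.6,-0.09,-0.1,0,0,0,-0.63,0.6,-0.09,-0.1,0,0,0,-0.63,0.6,-0.09,-0.1,0,0,0,-0.63,0.6,-0.09,-0.1,0,0,0,-0.63,0.6,-0.09,-0.1,0,0,0,-0.63,0.6,-0.09,-0.1,0,0,0,-0.63,0.6,-0.09,-0.1,0,0,0,-0.63,0.6]'

```text
t: 6.92
eef_pos: [0.4867, -0.0689, 0.0975]
tool_rot: [-0.001, 0.362, 0.932, -0.0]
contact_force: [0.1, 0.2, -1.1]
gripper_width: 0.603
grasp_force: 11.6
```

jog_arm --moves '[-0.09,-0.1,0,0,0,-0.63,0.6,-0.09,-0.1,0,0,0,-0.63,0.6,-0.09,-0.1,0,0,0,-0.63,0.6,-0.09,-0.1,0,0,0,-0.63,0.6,-0.09,-0.1,0,0,0,-0.63,0.6,-0.09,-0.1,0,0,0,-0.63,0.6,-0.09,-0.1,0,0,0,-0.63,0.6,-0.09,-0.1,0,0,0,-0.63,0.6]'

```text
t: 7.58
eef_pos: [0.4898, -0.0901, 0.0975]
tool_rot: [-0.001, 0.193, 0.981, 0.0]
contact_force: [-0.2, 0.1, -1.2]
gripper_width: 0.6
grasp_force: 11.6
```

jog_arm --moves '[-0.09,-0.1,0,0,0,-0.63,0.6,-0.09,-0.1,0,0,0,-0.63,0.6,-0.09,-0.1,0,0,0,-0.63,0.6,-0.09,-0.1,0,0,0,-0.63,0.6,-0.09,-0.1,0,0,0,-0.63,0.6,-0.09,-0.1,0,0,0,-0.63,0.6,-0.09,-0.1,0,0,0,-0.63,0.6,0,0,0,0,0,-0.63,0.6]'

```text
t: 8.25
eef_pos: [0.4986, -0.1072, 0.0975]
tool_rot: [-0.001, 0.019, 1.0, 0.0]
contact_force: [0.6, -0.6, -1.5]
gripper_width: 0.6
grasp_force: 11.6
```

```bash
python3 -c "
from h import *
plan([.504,-.1075,.1],88,8)
from station import *
r=read_camera('top');cv2.imwrite('pics/t2.png',cv2.resize(r['color'][140:240,230:350],None,fx=6,fy=6,interpolation=cv2.INTER_CUBIC))
r=read_camera('side');cv2.imwrite('pics/s2.png',cv2.resize(r['color'][120:250,200:380],None,fx=4,fy=4,interpolation=cv2.INTER_CUBIC))"
```

```text
pos [ 0.4986 -0.1072  0.0975] yaw 87.82 tilt [0.0012 0.0003] q7 1.2 w 0.6004401981587791 11.565723947933293 8.25
row [-0.034 -0.001 -0.016] [ 0.    -0.002 -0.006]
```

View pics/t2.png

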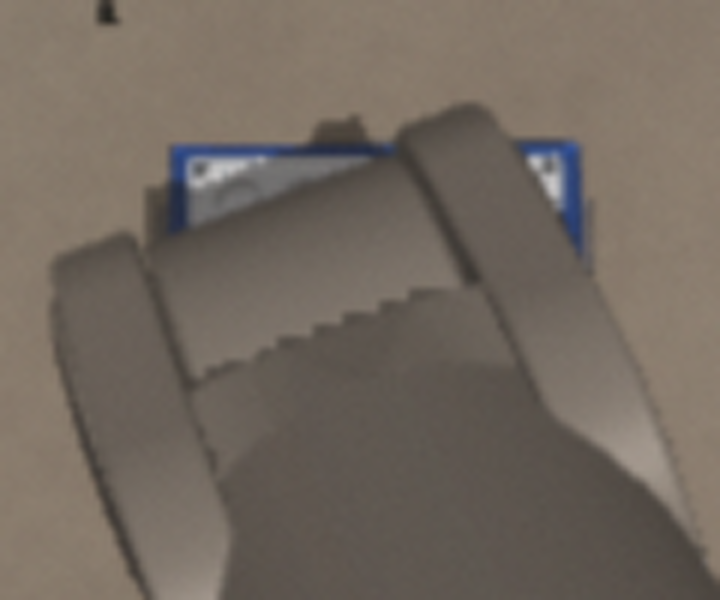

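jog_arm --moves '[-0.14,0,0,0,0,0,0.6,-0.13,0,0,0,0,0,0.6,0,0,0.3,0,0,0,0.6,0,0,0.3,0,0,0,0.6,0,0,0.3,0,0,0,0.6,0,0,0,0,0,0,0.6,0,0,0,0,0,0,0.6,0,0,0,0,0,0,0.6]'

```text
t: 9.02
eef_pos: [0.5043, -0.1068, 0.0802]
tool_rot: [-0.0, 0.02, 1.0, 0.0]
contact_force: [0.0, 0.3, -1.1]
gripper_width: 0.604
grasp_force: 11.6
```

```bash
python3 -c "
from h import *
plan([.504,-.1075,.08],88,8)
from station import *
r=read_camera('side');cv2.imwrite('pics/s2.png',cv2.resize(r['color'][150:240,240:360],None,fx=6,fy=6,interpolation=cv2.INTER_CUBIC))
f,cx,cy,rv,t=C['side']
from station import get_obs
o=get_obs();p=o['eef_pos'];R=Rq(o['tool_rot'])
jm=p+np.array([np.cos(np.radians(-2)),np.sin(np.radians(-2)),0])*.113; jm[2]+=.0075
P=[jm+[0,0,.007],jm-[0,0,.007],[.617,-.1115,.063],[.617,-.1115,.053],[.617,-.0615,.063],[.6185,-.1615,.063]]
q=cv2.projectPoints(np.array(P),np.array(rv),np.array(t),np.array([[f,0,cx],[0,f,cy],[0,0,1]]),None)[0][:,0]
print(((q-[240,150])*6+2.5).round(1))
"
```

```text
pos [ 0.5043 -0.1068  0.0802] yaw 87.73 tilt [0.0002 0.0001] q7 1.17 w 0.603963148974705 11.570701111559174 9.0167
row [ 0.002 -0.004  0.001] [ 0.    -0.    -0.008]
[[411.5 154.9]
 [409.4 196.1]
 [406.2 249. ]
 [404.8 277.7]
 [356.8 194.8]
 [465.2 308.4]]
```

View pics/s2.png

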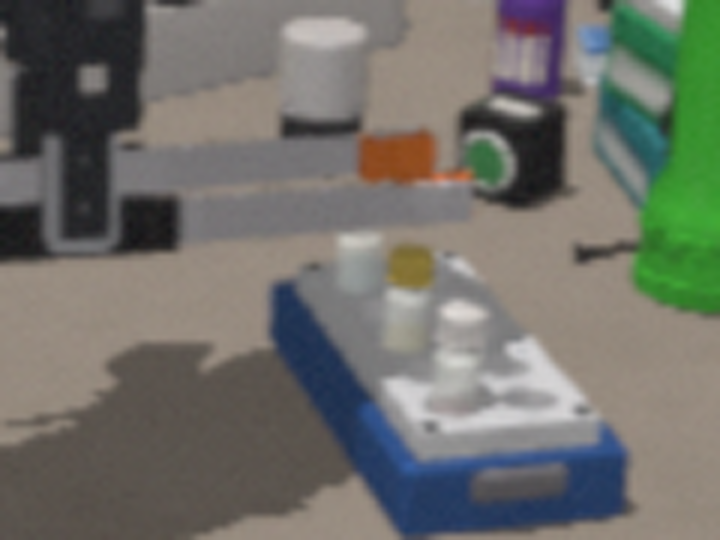

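jog_arm --moves '[-0.02,-0.02,0.3,0,0,0,0.6,0,0,0.3,0,0,0,0.6,0,0,0.3,0,0,0,0.6,0,0,0.3,0,0,0,0.6,0,0,0.3,0,0,0,0.6,0,0,0.3,0,0,0,0.6,0,0,0.25,0,0,0,0.6,0,0,0.1,0,0,0,0.6]'

```text
t: 9.73
eef_pos: [0.5043, -0.1072, 0.0363]
tool_rot: [-0.001, 0.02, 1.0, 0.0]
contact_force: [0.2, 0.1, -0.6]
gripper_width: 0.6
grasp_force: 11.6
```

```bash
python3 -c "
from h import *
plan([.504,-.1075,.037],88,8)
from station import *
r=read_camera('side');cv2.imwrite('pics/s3.png',cv2.resize(r['color'][150:240,240:360],None,fx=6,fy=6,interpolation=cv2.INTER_CUBIC))
print(get_obs()['contact_force'])"
```

```text
pos [ 0.5043 -0.1072  0.0363] yaw 87.74 tilt [0.0012 0.0003] q7 1.11 w 0.6001235134095951 11.568424515444349 9.7333
row [ 0.002 -0.002 -0.004] [ 0.001 -0.002 -0.008]
[-0.22854963 -0.47035138 -1.62357293]
```

View pics/s3.png

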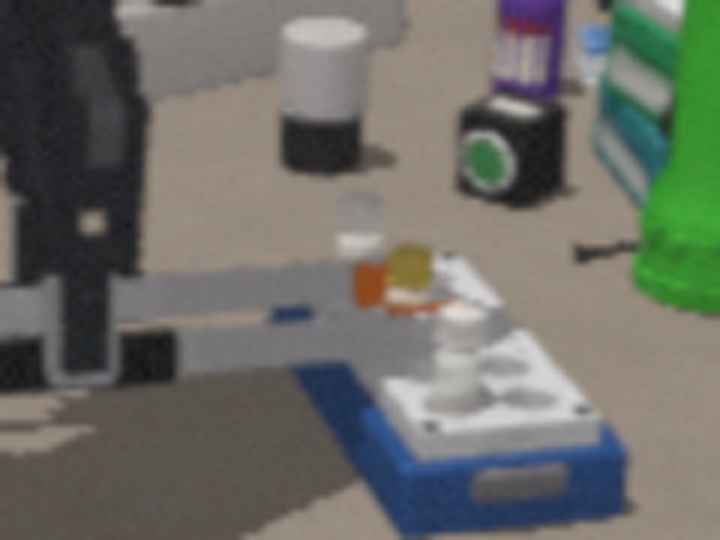

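jog_arm --moves '[0,0,-0.03,0,0,0,0.57,0,0,-0.03,0,0,0,0.54,0,0,-0.02,0,0,0,0.52,0,0,0,0,0,0,0.5,0,0,0,0,0,0,0.47,0,0,0,0,0,0,0.44,0,0,0,0,0,0,0.4,0,0,0,0,0,0,0.4]' --grip_force 35

```text
t: 10.45
eef_pos: [0.5049, -0.1074, 0.039]
tool_rot: [0.0, 0.02, 1.0, -0.0]
contact_force: [-0.6, -0.4, 0.2]
gripper_width: 0.488
grasp_force: 35.4
```

jog_arm --moves '[0,0,0,0,0,0,0.4,0,0,0,0,0,0,0.4,0,0,0,0,0,0,0.4,0,0,0,0,0,0,0.4,0,0,0,0,0,0,0.4,0,0,0,0,0,0,0.4,0,0,0,0,0,0,0.4,0,0,0,0,0,0,0.4]'

```text
t: 11.12
eef_pos: [0.5048, -0.1074, 0.0389]
tool_rot: [0.0, 0.02, 1.0, -0.0]
contact_force: [-0.5, -0.6, -0.0]
gripper_width: 0.484
grasp_force: 35.4
```

jog_arm --moves '[0,0,-0.1,0,0,0,0.4,0,0,-0.2,0,0,0,0.4,0,0,-0.3,0,0,0,0.4,0,0,-0.3,0,0,0,0.4,0,0,-0.3,0,0,0,0.4,0,0,-0.3,0,0,0,0.4,0,0,-0.3,0,0,0,0.4,0,0,-0.2,0,0,0,0.4]'

```text
t: 11.78
eef_pos: [0.5051, -0.1074, 0.0799]
tool_rot: [0.0, 0.02, 1.0, -0.0]
contact_force: [-0.3, 0.8, -0.0]
gripper_width: 0.485
grasp_force: 35.5
```

jog_arm --moves '[0,0,-0.3,0,0,0,0.4,0,0,-0.5,0,0,0,0.4,0,0,-0.7,0,0,0,0.4,0,0,-0.8,0,0,0,0.4,0,0,-0.8,0,0,0,0.4,0,0,-0.7,0,0,0,0.4,0,0,-0.5,0,0,0,0.4,0,0,-0.2,0,0,0,0.4]'

```text
t: 12.45
eef_pos: [0.5056, -0.1073, 0.1708]
tool_rot: [0.001, 0.02, 1.0, -0.0]
contact_force: [-0.5, -0.5, -0.8]
gripper_width: 0.484
grasp_force: 35.6
```

jog_arm --moves '[0,0,-0.2,0,0,0,0.4,0,0,-0.3,0,0,0,0.4,0,0,-0.2,0,0,0,0.4,0,0,-0.1,0,0,0,0.4,0,0,0,0,0,0,0.4,0,0,0,0,0,0,0.4,0,0,0,0,0,0,0.4,0,0,0,0,0,0,0.4]'

```text
t: 13.12
eef_pos: [0.5046, -0.1073, 0.1846]
tool_rot: [-0.0, 0.02, 1.0, 0.0]
contact_force: [0.0, -0.0, -1.0]
gripper_width: 0.488
grasp_force: 35.6
```

```bash
python3 -c "
from h import *
from station import *
r=read_camera('side');cv2.imwrite('pics/s4.png',cv2.resize(r['color'][90:240,220:370],None,fx=4,fy=4,interpolation=cv2.INTER_CUBIC))
o=get_obs();print(o['eef_pos'],o['contact_force'],o['gripper_width'],o['grasp_force'],o['t'])"
```

```text
[ 0.50463892 -0.10730861  0.18460412] [ 0.40929584  0.06790773 -1.22550826] 0.4865289479787963 35.570969581604004 13.1667
```

View pics/s4.png

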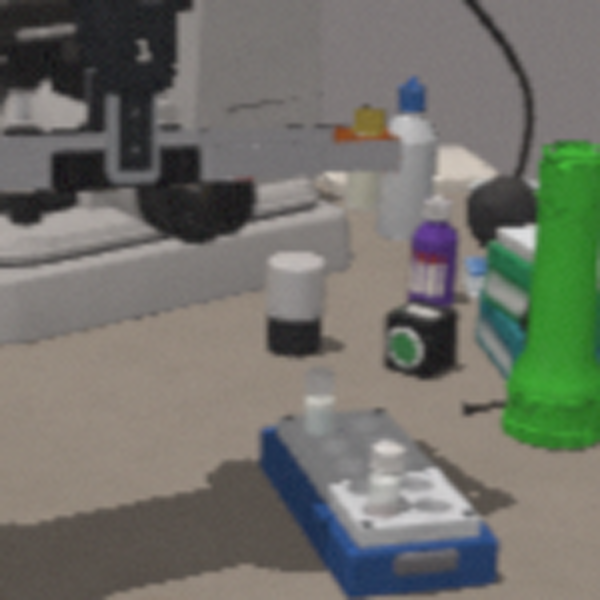

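The yellow-capped vial is up and upright in the jaws (cap at 370,122; bottom at 362,208). Both white-capped vials are still standing in their wells.

```bash
python3 -c "
from station import *
print(hand_in())"
```

```text
the job is handed in; nothing more can be done
None
```

I handed the job in with the yellow-capped vial held upright in the tongs, its bottom about 16 cm above the table by my estimate. In the last picture both white-capped vials stood in their wells; the hand-in returned no verdict.

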